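# Reload the spacer feeder and change it over

### The job

The spacer feeder has run out on the side its red-ball lever leans to. Drop every steel spacer ring on the bench into the other, standby tube so that they lie flat in one column, then set the red-handled follower weight into that tube on top of them, and only after that push the lever over so that it leans to the tube you loaded. Do not knock over the tin, the jar or the black cylinder standing among the rings.

Things in the scene. Friction and masses are not known exactly. Their poses are not given: they have to be found in the camera images.
- feeder: fixed twin-tube feeder, place and yaw vary: blue housing 170 (x) x 250 (y) x 30 mm, on it two clear tubes at (35, +-60) mm, 125 mm deep, 66 mm bore; yellow funnel mouths widen to 82 mm over the top 8 mm (89 mm outside). Lever in front, pivot at (-60, 0, 50) mm. Origin: centre of underside; x away from the robot, y left, z up
- mouth_left (a point): centre of the left (+y) tube's mouth, at rim height, 155 mm above the bench
- mouth_right (a point): centre of the right (-y) tube's mouth, at rim height, 155 mm above the bench
- floor_left (a point): centre of the left tube's inner floor, 30 mm above the bench
- floor_right (a point): centre of the right tube's inner floor, 30 mm above the bench
- lever (a joint): changeover lever, rad: +0.55 leans to the feeder's +y side (the left tube), -0.55 to its -y side (the right tube), 0 upright. It hinges about the feeder's x axis, swings freely (under 1 N at the ball) and falls by its own weight to whichever side it has been pushed past upright.
- lever_ball (a point): centre of the red ball, 34 mm across, on the end of the changeover lever, 95 mm from its pivot, on a 12 mm rod
- ring0: one of four to six identical flat steel spacer rings (some may be absent: None): 60 mm outside, 30 mm hole, 16 mm thick, about 0.2 kg, lying flat on the bench at the start. Origin: centre of the underside, z axis along the ring's axis (up).
- ring1: one of four to six identical flat steel spacer rings (some may be absent: None): 60 mm outside, 30 mm hole, 16 mm thick, about 0.2 kg, lying flat on the bench at the start. Origin: centre of the underside, z axis along the ring's axis (up).
- ring2: one of four to six identical flat steel spacer rings (some may be absent: None): 60 mm outside, 30 mm hole, 16 mm thick, about 0.2 kg, lying flat on the bench at the start. Origin: centre of the underside, z axis along the ring's axis (up).
- ring3: one of four to six identical flat steel spacer rings (some may be absent: None): 60 mm outside, 30 mm hole, 16 mm thick, about 0.2 kg, lying flat on the bench at the start. Origin: centre of the underside, z axis along the ring's axis (up).
- ring4: one of four to six identical flat steel spacer rings (some may be absent: None): 60 mm outside, 30 mm hole, 16 mm thick, about 0.2 kg, lying flat on the bench at the start. Origin: centre of the underside, z axis along the ring's axis (up).
- ring5: one of four to six identical flat steel spacer rings (some may be absent: None): 60 mm outside, 30 mm hole, 16 mm thick, about 0.2 kg, lying flat on the bench at the start. Origin: centre of the underside, z axis along the ring's axis (up).
- follower: follower weight, about 0.3 kg, standing upright on the bench to the left of the feeder: brass disc 60 mm across and 16 mm thick with an upright red grip rod, 22 mm thick, on its top, 125 mm high in all. Origin: centre of the underside, z axis up along the rod. In the tube, on four to six rings, its rod stands 64 to 96 mm out of the mouth.
- tin: bystander: small tin, white label over green, 58 mm across, 62 mm high, standing among the rings; origin under its centre, z up
- jar: bystander: small jar with a blue cap, 54 mm across, 60 mm high, standing among the rings; origin under its centre, z up
- chuck: bystander: black cylinder, 54 mm across, 55 mm high, standing among the rings; origin under its centre, z up

How it is judged (in metres and radians):
On the way, in this order (a step that is already met when the one before it is completed fails the run):
1. every ring lies flat in the standby tube, the lever still as it was (((value of joint lever below -0.4 rad and distance of lever_ball from where it was at the start of the episode below 0.02 m and (horizontal distance between each of ring0, ring1, ring2, ring3, ring4, ring5 and mouth_left below 0.006 m and z of each of ring0, ring1, ring2, ring3, ring4, ring5 in the frame of floor_left below 0.092 m and angle between the z axis of each of ring0, ring1, ring2, ring3, ring4, ring5 and the z axis of feeder, either way round below 0.12 rad)) or (value of joint lever above 0.4 rad and distance of lever_ball from where it was at the start of the episode below 0.02 m and (horizontal distance between each of ring0, ring1, ring2, ring3, ring4, ring5 and mouth_right below 0.006 m and z of each of ring0, ring1, ring2, ring3, ring4, ring5 in the frame of floor_right below 0.092 m and angle between the z axis of each of ring0, ring1, ring2, ring3, ring4, ring5 and the z axis of feeder, either way round below 0.12 rad)))), for 0.2 s.
2. the follower weight stands in that tube on top of the rings, the lever still as it was (((value of joint lever below -0.4 rad and distance of lever_ball from where it was at the start of the episode below 0.02 m and horizontal distance between follower and mouth_left below 0.006 m and angle between follower's own z axis and vertical below 0.12 rad and z of follower in the frame of floor_left below 0.105 m and z of each of ring0, ring1, ring2, ring3, ring4, ring5 in the frame of follower below -0.012 m) or (value of joint lever above 0.4 rad and distance of lever_ball from where it was at the start of the episode below 0.02 m and horizontal distance between follower and mouth_right below 0.006 m and angle between follower's own z axis and vertical below 0.12 rad and z of follower in the frame of floor_right below 0.105 m and z of each of ring0, ring1, ring2, ring3, ring4, ring5 in the frame of follower below -0.012 m))), for 0.2 s.
3. the lever has been swung over to the loaded tube (((value of joint lever above 0.4 rad and distance of lever_ball from where it was at the start of the episode above 0.07 m and horizontal distance between follower and mouth_left below 0.006 m) or (value of joint lever below -0.4 rad and distance of lever_ball from where it was at the start of the episode above 0.07 m and horizontal distance between follower and mouth_right below 0.006 m))), for 0.2 s.
At the end, for the whole second after the job is handed in: All rings are in the tube the lever first leaned away from, flat within 0.12 rad, within 6 mm of its axis; the follower is on top of them, upright within 0.12 rad, within 6 mm; the lever has swung over (ball moved over 70 mm) and leans 0.4 rad or more to that tube; all are at rest (((value of joint lever above 0.4 rad and distance of lever_ball from where it was at the start of the episode above 0.07 m and (horizontal distance between each of ring0, ring1, ring2, ring3, ring4, ring5 and mouth_left below 0.006 m and z of each of ring0, ring1, ring2, ring3, ring4, ring5 in the frame of floor_left below 0.092 m and angle between the z axis of each of ring0, ring1, ring2, ring3, ring4, ring5 and the z axis of feeder, either way round below 0.12 rad) and horizontal distance between follower and mouth_left below 0.006 m and angle between follower's own z axis and vertical below 0.12 rad and z of follower in the frame of floor_left below 0.105 m and z of each of ring0, ring1, ring2, ring3, ring4, ring5 in the frame of follower below -0.012 m) or (value of joint lever below -0.4 rad and distance of lever_ball from where it was at the start of the episode above 0.07 m and (horizontal distance between each of ring0, ring1, ring2, ring3, ring4, ring5 and mouth_right below 0.006 m and z of each of ring0, ring1, ring2, ring3, ring4, ring5 in the frame of floor_right below 0.092 m and angle between the z axis of each of ring0, ring1, ring2, ring3, ring4, ring5 and the z axis of feeder, either way round below 0.12 rad) and horizontal distance between follower and mouth_right below 0.006 m and angle between follower's own z axis and vertical below 0.12 rad and z of follower in the frame of floor_right below 0.105 m and z of each of ring0, ring1, ring2, ring3, ring4, ring5 in the frame of follower below -0.012 m)) and linear speed of each of ring0, ring1, ring2, ring3, ring4, ring5, follower below 0.02 m/s); the robot touches nothing.
It fails at once if the tin standing among the rings is knocked over (tilted more than 0.6 rad) (angle between tin's own z axis and vertical above 0.6 rad).
It fails at once if the jar standing among the rings is knocked over (tilted more than 0.6 rad) (angle between jar's own z axis and vertical above 0.6 rad).
It fails at once if the black cylinder standing among the rings is knocked over (tilted more than 0.6 rad) (angle between chuck's own z axis and vertical above 0.6 rad).
Of ring0, ring1, ring2, ring3, ring4, ring5 only 4 to 6 are there at a start; the rules pass over those that are not, and their reading is None.
At some moment in a run one of ring0, ring1, ring2, ring3, ring4, ring5 may be knocked a few centimetres aside while the robot is not near it.
It also fails if it takes over 210 s, if anything falls off the work surface, if the arm or the gripper's body presses on something with over 40 N, if the wrist force passes 120 N, or if a joint passes its speed limit or range.

### The arm

A 6-joint arm with a two-finger parallel gripper is mounted at the origin on the work surface. World frame = base frame: x ahead of the robot, y to its left, z up, the work surface at z = 0. Lengths are in mm, angles in rad, forces in N, time in s.
With the tool pointing down it reaches from about 275 to 1000 mm from the base axis. Payload 8.4 kg.
Tool frame: the origin (TCP) lies midway between the tips of the shut fingers; the grasp point (between the pads) lies 19 mm behind it; z points along the fingers, y is the line along which they close (so a half turn about z gives the same grasp; the last joint's range is limited). The gripper opens to 85 mm and grips with 20 to 120 N. Pads are 22 mm wide; open, the fingers measure 114 mm over their backs; the gripper's body (76 mm by 85 mm) begins 54 mm behind the grasp point. The pads swing forward as they close: fully open they stand 13 mm farther back than shut.
Start: joints at [-1.121, 0.353, 1.633, -0, 1.155, -0.002], TCP at [272.865, -562.292, 231.281] pointing down, gripper open.
Joint ranges: [-2.63, 2.63], [-0.92, 2.1], [0.06, 2.66], [-1.3, 4.44], [0, 2.69], [-3.02, 3.02]. Speed limits (rad/s): [2.22, 2.22, 2.79, 3.14, 3.14, 3.14].

### API

Orientations are given as [roll, pitch, yaw] about the fixed x, y, z axes, in that order (R = Rz(yaw) Ry(pitch) Rx(roll)).
In Python, from rig import * gives the robot as it stands.
- The arm moves only by the shell command python3 -m jog 'ROWS' [FORCE]. ROWS is JSON, a list of rows, each an object of numbers: "x", "y", "z": the shift along the tool's x, y, z in cm; "spin": the turn about the tool's z in rad; "grip": the closure, from 0 (fully open) to 1 (shut). In form: [{"x": .., "y": .., "z": .., "spin": .., "grip": ..}, ...]. A call has 1 to 20 rows; each row shifts and turns the commanded pose from where the row before left it, along the tool's axes as they then stand; what a row does not reach is not made up. A row lasts 1/12 s, in which the tool goes at most 41.7 mm and 7.16 degrees, less where a joint would pass 70% of its speed; a pose out of reach is approached as far as the arm can. A call with a gripper value outside its range is refused whole. The fingers move at their own pace and stop on an object; FORCE is the grip in N (left out, the last holds). Time passes only in rows, so rows that do not move let the fingers close. It gives the time, the measured TCP pose, the force, the opening and the grip force at its end, in the units of the state.
- sense(): the state, without advancing time (a new reading comes with each control period).
- grab_frame(name): name is "scene" or "top"; returns a dict with "pixels" (400x640x3 uint8, blue, green, red), "camera_matrix" (3x3 intrinsics, pixels), "rvec" (rotation vector, rad) and "tvec" (3), from world to camera coordinates, as OpenCV has them. Camera axes: x right, y down, z forward; pixel columns grow to the right and rows downward; lengths in mm; the calibration is good to about 2 mm. A picture is of the moment at which its call begins. There is no depth.
- sign_off(): hands the job in; it is judged then, once.
The state is a dict: "clock": time; "qpos": joint angles; "qvel": joint speeds; "joint_efforts": joint torques, N m; "eef_pos": TCP position; "tcp_rot": TCP orientation; "contact_force": force on the tool from outside, world axes, zero at the start; "wrist_torque": the same for the moment, N m; "opening": opening from 0.0 (shut) to 1.0 (fully open); "grasp_force": force on a finger pad.
Only numpy, scipy, OpenCV 4.12 (cv2) and the standard library are available. Lean on these libraries where they do the work, as an engineer would, in place of code of your own. Each camera call takes 0.05 s, during which the arm holds its last target. There are 200 camera calls.

## Working session

There is one attempt and no reset: what is moved stays moved. The work goes in short steps, Python scripts to look and compute and a shell command to move; the robot and the scene stay as the last step left them, time stands still between calls to the robot, and variables do not carry over. Pictures are saved under pics/ and viewed, at most 14 in all, crops included, and the job is handed in when it is done.

```bash
ls; mkdir -p pics; python3 - <<'E'
from rig import *
import cv2
print(sense())
for n in("scene","top"):
    f=grab_frame(n); cv2.imwrite(f"pics/{n}0.png",f["pixels"]); print(f["camera_matrix"],f["rvec"],f["tvec"])
E
```

```text
pics
{'clock': 0.0, 'qpos': array([-1.12139511e+00,  3.53650347e-01,  1.63414513e+00, -4.19764265e-06,
        1.15520209e+00, -2.41453846e-03]), 'qvel': array([-8.50983223e-04,  7.02914669e-04,  2.12275865e-05, -1.28200863e-03,
       -2.40678026e-05, -8.34000815e-04]), 'joint_efforts': array([-8.85374320e-04, -6.05257416e+01, -3.42056251e+01, -1.25931874e-04,
        9.37631470e-03, -1.38318541e-05]), 'eef_pos': array([ 272.65543212, -561.85384136,  230.55560417]), 'tcp_rot': array([-3.14018773e+00,  4.45702874e-07,  4.51817457e-01]), 'contact_force': array([0.24518328, 0.03961545, 0.48094904]), 'wrist_torque': array([-0.03087856,  0.00408114, -0.01454429]), 'grasp_force': 0.0, 'opening': 1.0002446023471514}
[[365.97937396   0.         318.37666391]
 [  0.         365.97937396 193.6126276 ]
 [  0.           0.           1.        ]] [ 1.4945204   1.76269595 -0.99017327] [  99.49898885 -178.54276098 1490.26762865]
[[437.51042493   0.         327.56850872]
 [  0.         437.51042493 191.46593066]
 [  0.           0.           1.        ]] [ 2.18200131 -2.16825327  0.10397589] [ -14.82934983  575.48050397 1122.56924086]
```

View pics/scene0.png

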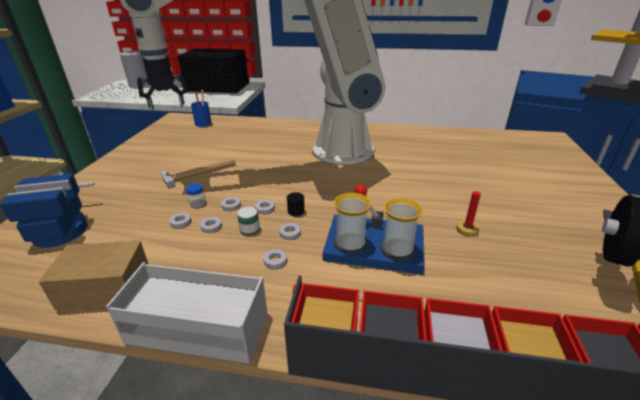

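View pics/top0.png

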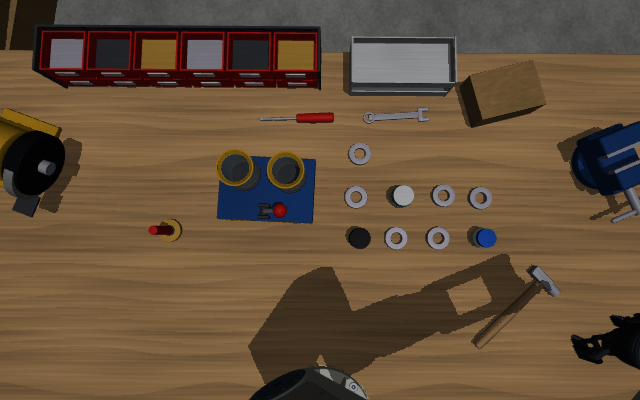

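```bash
cat > h.py <<'E'
from rig import *
import cv2, numpy as np
def ray(f,uv,z):
    R=cv2.Rodrigues(np.array(f["rvec"]))[0]; K=np.array(f["camera_matrix"]); t=np.array(f["tvec"]).ravel()
    d=R.T@np.linalg.inv(K)@np.array([uv[0],uv[1],1.]); c=-R.T@t
    return (c+d*(z-c[2])/d[2])[:2]
def proj(f,p):
    return cv2.projectPoints(np.float64([p]),np.array(f["rvec"]),np.array(f["tvec"]),f["camera_matrix"],None)[0].ravel()
def blobs(m,a=20):
    return [c for c in cv2.findContours(m.astype(np.uint8)*255,cv2.RETR_EXTERNAL,cv2.CHAIN_APPROX_NONE)[0] if cv2.contourArea(c)>a]
def hsv(f): return cv2.cvtColor(f["pixels"],cv2.COLOR_BGR2HSV).astype(int)
def rings(f,z=16):
    h=hsv(f); m=(h[...,1]<60)&(h[...,2]>110); m[:110]=0;m[260:]=0;m[:,:325]=0;m[:,560:]=0
    out=[]
    for c in blobs(m,120):
        (u,v),(a,b),_=cv2.fitEllipse(cv2.convexHull(c))
        i=h[int(v),int(u)]
        out.append((round(u,1),round(v,1),round(a,1),round(b,1),ray(f,(u,v),z).round(0).tolist(),"hole" if i[1]>60 or i[2]<110 else "solid"))
    return out
def tubes(f):
    h=hsv(f); m=(h[...,0]>18)&(h[...,0]<32)&(h[...,1]>170)&(h[...,2]>90); m[:140]=0;m[200:]=0;m[:,:205]=0;m[:,310:]=0
    return [ (cv2.fitEllipse(cv2.convexHull(c)),ray(f,cv2.fitEllipse(cv2.convexHull(c))[0],155).round(1)) for c in blobs(m)]
E
python3 - <<'E'
from h import *
f=grab_frame("top")
for r in rings(f):print(r)
for r in tubes(f):print(r)
h=hsv(f)
m=(h[...,0]>100)&(h[...,0]<125)&(h[...,1]>150);m[:,:200]=0;m[:,340:]=0;m[:140]=0;m[240:]=0
for c in blobs(m,500):
    r=cv2.minAreaRect(c); print([ray(f,p,30).round(0) for p in cv2.boxPoints(r)])
m=((h[...,0]<6)|(h[...,0]>174))&(h[...,1]>150);m[:190]=0;m[250:]=0;m[:,:130]=0;m[:,320:]=0
for c in blobs(m,10): print("red",cv2.fitEllipse(c),ray(f,cv2.fitEllipse(c)[0],125))
m=(h[...,0]>12)&(h[...,0]<32)&(h[...,1]>130)&(h[...,2]>90);m[:210]=0;m[250:]=0;m[:,:140]=0;m[:,195:]=0
for c in blobs(m,10): print("fol",cv2.fitEllipse(cv2.convexHull(c)),ray(f,cv2.fitEllipse(cv2.convexHull(c))[0],16))
for n,uv,z in(("chuck",(359,237),55),("tin",(403,195),62),("jar",(487,237),60)):print(n,ray(f,uv,z))
E
```

```text
(438.3, 238.0, 21.6, 22.1, [456.0, -303.0], 'hole')
(396.2, 237.8, 21.8, 22.0, [456.0, -192.0], 'hole')
(480.8, 197.5, 21.0, 22.0, [563.0, -418.0], 'hole')
(355.8, 196.6, 21.4, 21.8, [563.0, -86.0], 'hole')
(443.6, 195.1, 21.2, 21.9, [569.0, -319.0], 'hole')
(403.6, 195.0, 20.1, 20.5, [569.0, -213.0], 'solid')
(359.7, 153.0, 20.9, 21.4, [680.0, -96.0], 'hole')
(395.7, 116.3, 17.6, 67.3, [781.0, -194.0], 'solid')
(((285.08575439453125, 169.3152618408203), (37.23032760620117, 37.398040771484375), 163.76499938964844), array([615.1,  89. ]))
(((233.89230346679688, 166.84129333496094), (36.953758239746094, 38.24852752685547), 77.2761459350586), array([620.2, 209. ]))
[array([504., 277.]), array([671., 274.]), array([661.,  23.]), array([493.,  29.])]
red ((159.85601806640625, 229.8116912841797), (8.461475372314453, 26.104202270507812), 89.5892105102539) [472.20901721 387.50611719]
red ((279.3233947753906, 210.02268981933594), (12.425153732299805, 13.034370422363281), 96.29821014404297) [521.10554127 104.13106336]
fol ((168.6668243408203, 230.2062530517578), (21.955108642578125, 22.648401260375977), 28.44955062866211) [471.65358397 405.59738363]
chuck [457.38174417 -91.61505679]
tin [ 564.48650036 -203.16617898]
jar [ 459.42477311 -415.0055577 ]
```

```bash
python3 -m jog '[{"spin":0.09},{"spin":0.09},{"spin":0.09},{"spin":0.09},{"spin":0.09},{"spin":0}]' 50; python3 -m jog '[{"x":1.2,"y":-2.3},{"x":1.2,"y":-2.3},{"x":1.2,"y":-2.3},{"x":1.2,"y":-2.3},{"x":1.2,"y":-2.3},{"x":1.2,"y":-2.3},{"x":1.2,"y":-2.3},{"x":1.2,"y":-2.3},{"x":1.2,"y":-2.3},{"x":1.2,"y":-2.3},{"x":1.2,"y":-2.3},{"x":1.2,"y":-2.3},{"x":1.2,"y":-2.3},{"x":1.2,"y":-2.3},{"x":1.2,"y":-2.3},{"x":0.3,"y":-2.5},{"z":3},{"z":4},{"z":2},{"z":0}]'
```

```text
schema error: expected keys x, y, z, spin, grip
schema error: expected keys x, y, z, spin, grip
```

```bash
python3 -m jog '[{"x":0,"y":0,"z":0,"spin":0.09,"grip":0},{"x":0,"y":0,"z":0,"spin":0.09,"grip":0},{"x":0,"y":0,"z":0,"spin":0.09,"grip":0},{"x":0,"y":0,"z":0,"spin":0.09,"grip":0},{"x":0,"y":0,"z":0,"spin":0.09,"grip":0},{"x":0,"y":0,"z":0,"spin":0,"grip":0}]' 50; python3 -m jog '[{"x":1.8,"y":-3.7,"z":1,"spin":0,"grip":0},{"x":1.8,"y":-3.7,"z":1,"spin":0,"grip":0},{"x":1.8,"y":-3.7,"z":1,"spin":0,"grip":0},{"x":1.8,"y":-3.7,"z":1,"spin":0,"grip":0},{"x":1.8,"y":-3.7,"z":1,"spin":0,"grip":0},{"x":1.8,"y":-3.7,"z":1,"spin":0,"grip":0},{"x":1.8,"y":-3.7,"z":1,"spin":0,"grip":0},{"x":1.8,"y":-3.7,"z":1,"spin":0,"grip":0},{"x":1.8,"y":-3.7,"z":1,"spin":0,"grip":0},{"x":1.8,"y":-3.7,"z":1,"spin":0,"grip":0},{"x":0,"y":0,"z":0,"spin":0,"grip":0},{"x":0,"y":0,"z":0,"spin":0,"grip":0}]'
```

```text
clock: 0.65
eef_pos: [272.8, -562.1, 231.0]
tcp_rot: [-3.141, 0.0, -0.002]
contact_force: [0.7, 0.4, 0.4]
opening: 1.003
grasp_force: 0.0
clock: 1.65
eef_pos: [449.7, -195.9, 132.3]
tcp_rot: [-3.141, 0.001, 0.009]
contact_force: [0.5, -1.8, 0.0]
opening: 0.999
grasp_force: 0.0
```

```bash
python3 - <<'E'
from h import *
f=grab_frame("top"); cv2.imwrite("pics/top1.png",f["pixels"])
s=sense();print(s["eef_pos"],s["tcp_rot"])
for r in rings(f):print(r)
E
```

```text
[ 449.4764387  -197.24888597  132.73832944] [3.14154342e+00 5.39137753e-04 6.48378156e-03]
(447.0, 244.2, 66.3, 112.7, [440.0, -325.0], 'solid')
(480.9, 197.5, 21.2, 22.0, [563.0, -418.0], 'hole')
(355.7, 196.4, 21.1, 21.6, [564.0, -86.0], 'hole')
(443.7, 195.1, 21.3, 21.8, [569.0, -319.0], 'hole')
(403.6, 195.0, 20.2, 20.6, [569.0, -213.0], 'solid')
(359.7, 153.0, 21.1, 21.4, [680.0, -97.0], 'hole')
(395.5, 116.3, 17.4, 68.0, [781.0, -193.0], 'solid')
```

```bash
python3 -m jog '[{"x":0.65,"y":-0.5,"z":0,"spin":0,"grip":0},{"x":0,"y":0,"z":3,"spin":0,"grip":0},{"x":0,"y":0,"z":3,"spin":0,"grip":0},{"x":0,"y":0,"z":3,"spin":0,"grip":0},{"x":0,"y":0,"z":2,"spin":0,"grip":0},{"x":0,"y":0,"z":1.1,"spin":0,"grip":0},{"x":0,"y":0,"z":0.8,"spin":0,"grip":0},{"x":0,"y":0,"z":0.2,"spin":0,"grip":0},{"x":0,"y":0,"z":0,"spin":0,"grip":0}]'; python3 -m jog '[{"x":0,"y":0,"z":0,"spin":0,"grip":0.2},{"x":0,"y":0,"z":0,"spin":0,"grip":0.3},{"x":0,"y":0,"z":0,"spin":0,"grip":0.4},{"x":0,"y":0,"z":0,"spin":0,"grip":0.5},{"x":0,"y":0,"z":0,"spin":0,"grip":0.5},{"x":0,"y":0,"z":0,"spin":0,"grip":0.5},{"x":0,"y":0,"z":0,"spin":0,"grip":0.5},{"x":0,"y":0,"z":0,"spin":0,"grip":0.5}]'
```

```text
clock: 2.45
eef_pos: [456.1, -193.5, 2.1]
tcp_rot: [3.141, -0.0, 0.001]
contact_force: [-0.4, 0.1, 0.1]
opening: 1.001
grasp_force: 0.0
clock: 3.12
eef_pos: [456.6, -193.2, 3.5]
tcp_rot: [3.141, -0.002, 0.002]
contact_force: [-3.5, 1.3, 12.6]
opening: 0.679
grasp_force: 50.6
```

```bash
python3 -m jog '[{"x":0,"y":0,"z":-0.5,"spin":0,"grip":0.5},{"x":0,"y":0,"z":-1.5,"spin":0,"grip":0.5},{"x":0,"y":0,"z":-3,"spin":0,"grip":0.5},{"x":0,"y":0,"z":-3.5,"spin":0,"grip":0.5},{"x":0,"y":0,"z":-3.5,"spin":0,"grip":0.5},{"x":0,"y":0,"z":-3.5,"spin":0,"grip":0.5},{"x":0,"y":0,"z":-3.5,"spin":0,"grip":0.5},{"x":0,"y":0,"z":-2,"spin":0,"grip":0.5},{"x":0,"y":0,"z":-0.7,"spin":0,"grip":0.5}]'; python3 -m jog '[{"x":0.5,"y":-1,"z":0,"spin":0,"grip":0.5},{"x":0.8,"y":-2,"z":0,"spin":0,"grip":0.5},{"x":1.2,"y":-3,"z":0,"spin":0,"grip":0.5},{"x":1.2,"y":-3,"z":0,"spin":0,"grip":0.5},{"x":1.2,"y":-3,"z":0,"spin":0,"grip":0.5},{"x":1.2,"y":-3,"z":0,"spin":0,"grip":0.5},{"x":1.2,"y":-3,"z":0,"spin":0,"grip":0.5},{"x":1.2,"y":-3,"z":0,"spin":0,"grip":0.5},{"x":1.2,"y":-3,"z":0,"spin":0,"grip":0.5},{"x":1.2,"y":-3,"z":0,"spin":0,"grip":0.5},{"x":1.2,"y":-3,"z":0,"spin":0,"grip":0.5},{"x":1.2,"y":-3,"z":0,"spin":0,"grip":0.5},{"x":1.2,"y":-3,"z":0,"spin":0,"grip":0.5},{"x":1.2,"y":-3,"z":0,"spin":0,"grip":0.5},{"x":0.8,"y":-1,"z":0,"spin":0,"grip":0.5},{"x":0,"y":0,"z":0,"spin":0,"grip":0.5},{"x":0,"y":0,"z":0,"spin":0,"grip":0.5},{"x":0,"y":0,"z":0,"spin":0,"grip":0.5}]';  python3 - <<'E'
from h import *
f=grab_frame("scene"); p=f["pixels"][120:280,260:500]; cv2.imwrite("pics/s2.png",cv2.resize(p,None,fx=3,fy=3))
s=sense();print(s["eef_pos"],s["tcp_rot"])
E
```

```text
clock: 3.87
eef_pos: [457.4, -193.5, 223.1]
tcp_rot: [3.139, -0.006, 0.002]
contact_force: [0.2, -0.5, -2.4]
opening: 0.673
grasp_force: 54.5
clock: 5.37
eef_pos: [618.9, 206.5, 217.4]
tcp_rot: [3.14, 0.003, 0.002]
contact_force: [-0.1, -0.7, -2.0]
opening: 0.672
grasp_force: 54.5
[619.12682666 206.24301289 217.90762017] [3.14065211e+00 1.92420844e-03 1.08927328e-03]
```

View pics/s2.png

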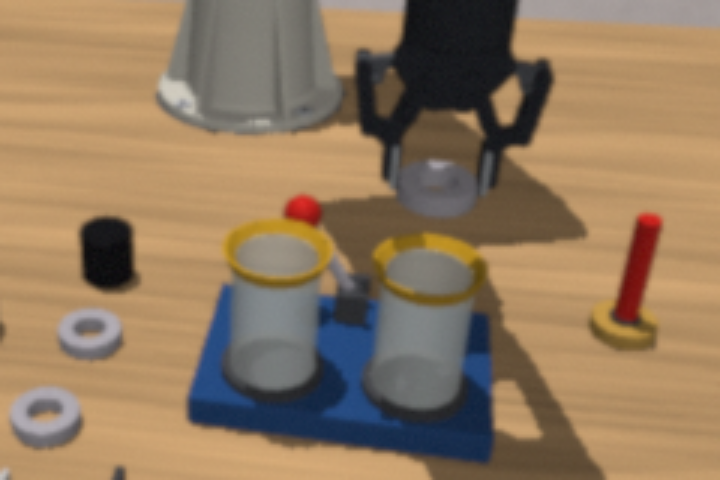

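```bash
python3 - <<'E'
from h import *
f=grab_frame("scene");h=hsv(f)
m=(h[...,0]>18)&(h[...,0]<32)&(h[...,1]>170)&(h[...,2]>90); m[:190]=0;m[225:]=0;m[:,:330]=0;m[:,425:]=0
for c in blobs(m,30):
    e=cv2.fitEllipse(cv2.convexHull(c));print(e,ray(f,e[0],155),ray(f,e[0],151))
m=(h[...,1]<45)&(h[...,2]>90); m[:172]=0;m[193:]=0;m[:,:392]=0;m[:,421:]=0
for c in blobs(m,30):
    e=cv2.fitEllipse(cv2.convexHull(c));print(e,ray(f,e[0],226),cv2.boundingRect(c))
print(proj(f,(619,206.2,218)),proj(f,(619,206.2,234)),proj(f,(620,209,155)))
E
```

```text
((402.6589050292969, 208.79380798339844), (22.872098922729492, 37.4489860534668), 98.38434600830078) [628.63910336 208.55043755] [622.6220647  209.11174321]
((351.939697265625, 203.4884796142578), (21.79465675354004, 35.35993576049805), 92.6960220336914) [624.25539744  89.99220048] [618.20204428  89.57137287]
((404.3212585449219, 182.14251708984375), (18.604841232299805, 29.26896858215332), 99.73056030273438) [628.03035193 204.55587131] (392, 173, 27, 19)
[404.56304878 183.27515089] [405.36791249 177.0967523 ] [402.77257069 206.75789433]
```

```bash
python3 -m jog '[{"x":0.15,"y":-0.28,"z":1,"spin":0,"grip":0.5},{"x":0,"y":0,"z":2,"spin":0,"grip":0.5},{"x":0,"y":0,"z":2,"spin":0,"grip":0.5},{"x":0,"y":0,"z":1,"spin":0,"grip":0.5},{"x":0,"y":0,"z":0.3,"spin":0,"grip":0.5},{"x":0,"y":0,"z":0,"spin":0,"grip":0.5},{"x":0,"y":0,"z":0,"spin":0,"grip":0.5}]'; python3 -m jog '[{"x":0,"y":0,"z":0.1,"spin":0,"grip":0.5},{"x":0,"y":0,"z":0.1,"spin":0,"grip":0.5},{"x":0,"y":0,"z":0.1,"spin":0,"grip":0.5},{"x":0,"y":0,"z":0,"spin":0,"grip":0.5}]'
```

```text
clock: 6.05
eef_pos: [622.1, 210.2, 156.5]
tcp_rot: [-3.141, -0.001, 0.002]
contact_force: [1.1, 0.3, -2.5]
opening: 0.673
grasp_force: 54.4
clock: 6.38
eef_pos: [621.7, 210.3, 153.2]
tcp_rot: [-3.141, -0.0, 0.002]
contact_force: [-0.9, 0.2, -2.3]
opening: 0.673
grasp_force: 54.5
```

```bash
python3 -m jog '[{"x":-0.1,"y":0.12,"z":0.1,"spin":0,"grip":0.5},{"x":0,"y":0,"z":0.05,"spin":0,"grip":0.5},{"x":0,"y":0,"z":0,"spin":0,"grip":0.5},{"x":0,"y":0,"z":0,"spin":0,"grip":0.5}]';python3 -m jog '[{"x":0,"y":0,"z":0,"spin":0,"grip":0.2},{"x":0,"y":0,"z":0,"spin":0,"grip":0},{"x":0,"y":0,"z":0,"spin":0,"grip":0},{"x":0,"y":0,"z":0,"spin":0,"grip":0},{"x":0,"y":0,"z":0,"spin":0,"grip":0},{"x":0,"y":0,"z":-1.5,"spin":0,"grip":0},{"x":0,"y":0,"z":-3,"spin":0,"grip":0},{"x":0,"y":0,"z":-2,"spin":0,"grip":0},{"x":0,"y":0,"z":0,"spin":0,"grip":0}]';  python3 - <<'E'
from h import *
f=grab_frame("scene"); p=f["pixels"][120:280,260:500]; cv2.imwrite("pics/s3.png",cv2.resize(p,None,fx=3,fy=3))
f=grab_frame("top"); 
for r in rings(f):print(r)
E
```

```text
clock: 6.72
eef_pos: [620.5, 209.0, 151.4]
tcp_rot: [3.142, 0.0, 0.002]
contact_force: [-0.6, -0.8, -2.3]
opening: 0.671
grasp_force: 54.5
clock: 7.47
eef_pos: [623.0, 209.8, 221.3]
tcp_rot: [-3.139, -0.007, 0.002]
contact_force: [1.6, 0.5, 0.6]
opening: 1.001
grasp_force: 0.0
(438.3, 238.0, 21.4, 22.1, [456.0, -303.0], 'hole')
(480.8, 197.5, 21.0, 22.0, [563.0, -418.0], 'hole')
(355.8, 196.6, 21.4, 21.8, [563.0, -86.0], 'hole')
(443.6, 195.1, 21.1, 21.8, [569.0, -319.0], 'hole')
(403.5, 194.9, 20.1, 20.4, [569.0, -213.0], 'solid')
(359.7, 153.0, 20.9, 21.4, [680.0, -97.0], 'hole')
(395.7, 116.4, 17.3, 67.3, [781.0, -194.0], 'solid')
```

View pics/s3.png

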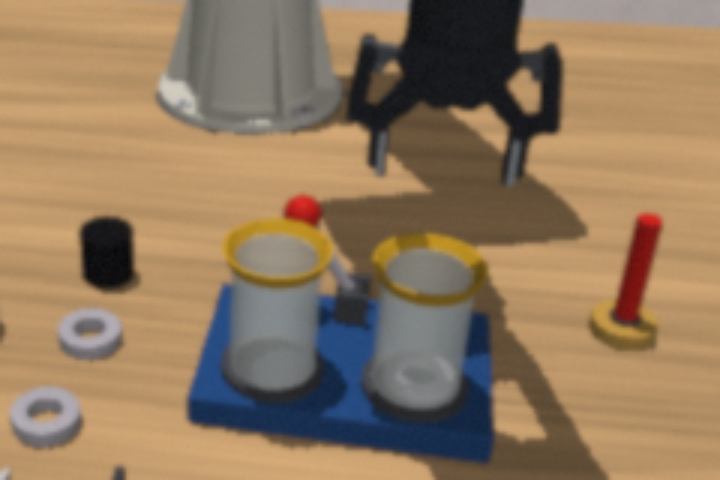

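```bash
python3 -m jog '[{"x":-0.3,"y":1,"z":0,"spin":0,"grip":0},{"x":-0.6,"y":3,"z":0,"spin":0,"grip":0},{"x":-0.6,"y":3,"z":0,"spin":0,"grip":0},{"x":-0.6,"y":3,"z":0,"spin":0,"grip":0},{"x":-0.6,"y":3,"z":0,"spin":0,"grip":0},{"x":-0.6,"y":3,"z":0,"spin":0,"grip":0},{"x":-0.6,"y":3,"z":0,"spin":0,"grip":0},{"x":-0.6,"y":3,"z":0,"spin":0,"grip":0},{"x":-0.6,"y":3,"z":0,"spin":0,"grip":0},{"x":-0.6,"y":3,"z":1,"spin":0,"grip":0},{"x":-0.3,"y":1,"z":2,"spin":0,"grip":0},{"x":-0.35,"y":0.5,"z":3,"spin":0,"grip":0},{"x":0,"y":0,"z":3,"spin":0,"grip":0},{"x":0,"y":0,"z":3,"spin":0,"grip":0},{"x":0,"y":0,"z":0,"spin":0,"grip":0},{"x":0,"y":0,"z":0,"spin":0,"grip":0},{"x":0,"y":0,"z":0,"spin":0,"grip":0}]'
```

```text
clock: 8.98
eef_pos: [557.8, -86.3, 97.1]
tcp_rot: [3.142, 0.0, 0.002]
contact_force: [0.4, -0.3, -0.7]
opening: 1.001
grasp_force: 0.0
```

```bash
python3 -m jog '[{"x":0.5,"y":0,"z":1,"spin":0,"grip":0},{"x":0,"y":0,"z":3,"spin":0,"grip":0},{"x":0,"y":0,"z":3,"spin":0,"grip":0},{"x":0,"y":0,"z":1.5,"spin":0,"grip":0},{"x":0,"y":0,"z":0.8,"spin":0,"grip":0},{"x":0,"y":0,"z":0.2,"spin":0,"grip":0},{"x":0,"y":0,"z":0,"spin":0,"grip":0},{"x":0,"y":0,"z":0,"spin":0,"grip":0.2},{"x":0,"y":0,"z":0,"spin":0,"grip":0.3},{"x":0,"y":0,"z":0,"spin":0,"grip":0.4},{"x":0,"y":0,"z":0,"spin":0,"grip":0.5},{"x":0,"y":0,"z":0,"spin":0,"grip":0.5},{"x":0,"y":0,"z":0,"spin":0,"grip":0.5},{"x":0,"y":0,"z":0,"spin":0,"grip":0.5},{"x":0,"y":0,"z":0,"spin":0,"grip":0.5}]'; python3 -m jog '[{"x":0,"y":0,"z":-0.5,"spin":0,"grip":0.5},{"x":0,"y":0,"z":-1.5,"spin":0,"grip":0.5},{"x":0,"y":0,"z":-3,"spin":0,"grip":0.5},{"x":0,"y":0,"z":-3.5,"spin":0,"grip":0.5},{"x":0,"y":0,"z":-3.5,"spin":0,"grip":0.5},{"x":0,"y":0,"z":-3.5,"spin":0,"grip":0.5},{"x":0,"y":0,"z":-3.5,"spin":0,"grip":0.5},{"x":0,"y":0,"z":-2,"spin":0,"grip":0.5},{"x":0,"y":0,"z":-0.7,"spin":0,"grip":0.5}]'; python3 -m jog '[{"x":0.25,"y":-1,"z":0,"spin":0,"grip":0.5},{"x":0.5,"y":-2.5,"z":0,"spin":0,"grip":0.5},{"x":0.6,"y":-3,"z":0,"spin":0,"grip":0.5},{"x":0.6,"y":-3,"z":0,"spin":0,"grip":0.5},{"x":0.6,"y":-3,"z":0,"spin":0,"grip":0.5},{"x":0.6,"y":-3,"z":0,"spin":0,"grip":0.5},{"x":0.6,"y":-3,"z":0,"spin":0,"grip":0.5},{"x":0.6,"y":-3,"z":0,"spin":0,"grip":0.5},{"x":0.6,"y":-3,"z":0,"spin":0,"grip":0.5},{"x":0.5,"y":-3,"z":0,"spin":0,"grip":0.5},{"x":0.3,"y":-2,"z":0,"spin":0,"grip":0.5},{"x":0,"y":0,"z":2,"spin":0,"grip":0.5},{"x":0,"y":0,"z":2,"spin":0,"grip":0.5},{"x":0,"y":0,"z":1,"spin":0,"grip":0.5},{"x":0,"y":0,"z":0,"spin":0,"grip":0.5},{"x":0,"y":0,"z":0,"spin":0,"grip":0.5},{"x":0,"y":0,"z":0,"spin":0,"grip":0.5}]'
```

```text
clock: 10.23
eef_pos: [563.7, -86.2, 3.3]
tcp_rot: [3.141, -0.003, 0.002]
contact_force: [-2.3, 1.5, 10.6]
opening: 0.679
grasp_force: 51.3
clock: 10.98
eef_pos: [564.3, -86.4, 222.9]
tcp_rot: [3.141, -0.006, 0.002]
contact_force: [1.8, -0.3, -3.1]
opening: 0.672
grasp_force: 54.8
clock: 12.4
eef_pos: [619.9, 209.0, 168.7]
tcp_rot: [-3.141, -0.0, 0.001]
contact_force: [0.1, 0.1, -3.3]
opening: 0.671
grasp_force: 54.8
```

```bash
python3 -m jog '[{"x":0.05,"y":0,"z":1,"spin":0,"grip":0.5},{"x":0,"y":0,"z":0.5,"spin":0,"grip":0.5},{"x":0,"y":0,"z":0.2,"spin":0,"grip":0.5},{"x":0,"y":0,"z":0,"spin":0,"grip":0.5},{"x":0,"y":0,"z":0,"spin":0,"grip":0.5},{"x":0,"y":0,"z":0,"spin":0,"grip":0.5}]';python3 -m jog '[{"x":0,"y":0,"z":0,"spin":0,"grip":0.2},{"x":0,"y":0,"z":0,"spin":0,"grip":0},{"x":0,"y":0,"z":0,"spin":0,"grip":0},{"x":0,"y":0,"z":0,"spin":0,"grip":0},{"x":0,"y":0,"z":0,"spin":0,"grip":0},{"x":0,"y":0,"z":-1.5,"spin":0,"grip":0},{"x":0,"y":0,"z":-3,"spin":0,"grip":0},{"x":0,"y":0,"z":-2,"spin":0,"grip":0},{"x":0,"y":0,"z":0,"spin":0,"grip":0}]';  python3 - <<'E'
from h import *
f=grab_frame("top"); 
for r in rings(f):print(r[4:])
E
python3 -m jog '[{"x":0.3,"y":1,"z":0,"spin":0,"grip":0},{"x":0.6,"y":3,"z":0,"spin":0,"grip":0},{"x":0.6,"y":3,"z":0,"spin":0,"grip":0},{"x":0.6,"y":3,"z":0,"spin":0,"grip":0},{"x":0.6,"y":3,"z":0,"spin":0,"grip":0},{"x":0.6,"y":3,"z":0,"spin":0,"grip":0},{"x":0.6,"y":3,"z":0,"spin":0,"grip":0},{"x":0.6,"y":3,"z":0,"spin":0,"grip":0},{"x":0.6,"y":3,"z":0,"spin":0,"grip":0},{"x":0.6,"y":3,"z":1,"spin":0,"grip":0},{"x":0.25,"y":1.6,"z":2,"spin":0,"grip":0},{"x":0,"y":1,"z":3,"spin":0,"grip":0},{"x":0,"y":0,"z":3,"spin":0,"grip":0},{"x":0,"y":0,"z":3,"spin":0,"grip":0},{"x":0,"y":0,"z":0,"spin":0,"grip":0},{"x":0,"y":0,"z":0,"spin":0,"grip":0},{"x":0,"y":0,"z":0,"spin":0,"grip":0}]'
```

```text
clock: 12.9
eef_pos: [620.3, 209.0, 151.7]
tcp_rot: [-3.141, -0.0, 0.002]
contact_force: [-0.4, -0.1, -2.2]
opening: 0.674
grasp_force: 54.8
clock: 13.65
eef_pos: [622.5, 209.8, 221.3]
tcp_rot: [-3.139, -0.007, 0.002]
contact_force: [0.1, 0.5, 0.7]
opening: 1.002
grasp_force: 0.0
([456.0, -303.0], 'hole')
([563.0, -418.0], 'hole')
([569.0, -319.0], 'hole')
([569.0, -213.0], 'solid')
([680.0, -97.0], 'hole')
([781.0, -194.0], 'solid')
clock: 15.12
eef_pos: [680.5, -97.2, 97.1]
tcp_rot: [3.141, -0.0, 0.002]
contact_force: [-0.1, -0.8, 0.7]
opening: 0.995
grasp_force: 0.0
```

Same cycle: return is dx −60, dy +306.

```bash
python3 -m jog '[{"x":0,"y":0,"z":1,"spin":0,"grip":0},{"x":0,"y":0,"z":3,"spin":0,"grip":0},{"x":0,"y":0,"z":3,"spin":0,"grip":0},{"x":0,"y":0,"z":1.5,"spin":0,"grip":0},{"x":0,"y":0,"z":0.8,"spin":0,"grip":0},{"x":0,"y":0,"z":0.2,"spin":0,"grip":0},{"x":0,"y":0,"z":0,"spin":0,"grip":0},{"x":0,"y":0,"z":0,"spin":0,"grip":0.2},{"x":0,"y":0,"z":0,"spin":0,"grip":0.3},{"x":0,"y":0,"z":0,"spin":0,"grip":0.4},{"x":0,"y":0,"z":0,"spin":0,"grip":0.5},{"x":0,"y":0,"z":0,"spin":0,"grip":0.5},{"x":0,"y":0,"z":0,"spin":0,"grip":0.5},{"x":0,"y":0,"z":0,"spin":0,"grip":0.5},{"x":0,"y":0,"z":0,"spin":0,"grip":0.5}]'; python3 -m jog '[{"x":0,"y":0,"z":-0.5,"spin":0,"grip":0.5},{"x":0,"y":0,"z":-1.5,"spin":0,"grip":0.5},{"x":0,"y":0,"z":-3,"spin":0,"grip":0.5},{"x":0,"y":0,"z":-3.5,"spin":0,"grip":0.5},{"x":0,"y":0,"z":-3.5,"spin":0,"grip":0.5},{"x":0,"y":0,"z":-3.5,"spin":0,"grip":0.5},{"x":0,"y":0,"z":-3.5,"spin":0,"grip":0.5},{"x":0,"y":0,"z":-2,"spin":0,"grip":0.5},{"x":0,"y":0,"z":-0.7,"spin":0,"grip":0.5}]'; python3 -m jog '[{"x":-0.25,"y":-1,"z":0,"spin":0,"grip":0.5},{"x":-0.5,"y":-2.5,"z":0,"spin":0,"grip":0.5},{"x":-0.6,"y":-3,"z":0,"spin":0,"grip":0.5},{"x":-0.6,"y":-3,"z":0,"spin":0,"grip":0.5},{"x":-0.6,"y":-3,"z":0,"spin":0,"grip":0.5},{"x":-0.6,"y":-3,"z":0,"spin":0,"grip":0.5},{"x":-0.6,"y":-3,"z":0,"spin":0,"grip":0.5},{"x":-0.6,"y":-3,"z":0,"spin":0,"grip":0.5},{"x":-0.6,"y":-3,"z":0,"spin":0,"grip":0.5},{"x":-0.6,"y":-3,"z":0,"spin":0,"grip":0.5},{"x":-0.4,"y":-2,"z":0,"spin":0,"grip":0.5},{"x":0,"y":-1.1,"z":1,"spin":0,"grip":0.5},{"x":0,"y":0,"z":2,"spin":0,"grip":0.5},{"x":0,"y":0,"z":2,"spin":0,"grip":0.5},{"x":0,"y":0,"z":0,"spin":0,"grip":0.5},{"x":0,"y":0,"z":0,"spin":0,"grip":0.5},{"x":0,"y":0,"z":0,"spin":0,"grip":0.5}]'
```

```text
clock: 16.37
eef_pos: [681.3, -97.1, 3.5]
tcp_rot: [3.141, -0.003, 0.002]
contact_force: [-1.7, 0.4, 7.5]
opening: 0.674
grasp_force: 52.8
clock: 17.12
eef_pos: [682.1, -97.2, 224.5]
tcp_rot: [3.14, -0.007, 0.002]
contact_force: [0.5, -0.2, -1.1]
opening: 0.676
grasp_force: 54.2
clock: 18.53
eef_pos: [620.1, 208.7, 168.1]
tcp_rot: [3.141, 0.001, 0.001]
contact_force: [0.5, -0.1, -1.4]
opening: 0.672
grasp_force: 54.4
```

```bash
python3 -m jog '[{"x":0.03,"y":-0.03,"z":1,"spin":0,"grip":0.5},{"x":0,"y":0,"z":0.5,"spin":0,"grip":0.5},{"x":0,"y":0,"z":0.2,"spin":0,"grip":0.5},{"x":0,"y":0,"z":0,"spin":0,"grip":0.5},{"x":0,"y":0,"z":0,"spin":0,"grip":0.5},{"x":0,"y":0,"z":0,"spin":0,"grip":0.5}]';python3 -m jog '[{"x":0,"y":0,"z":0,"spin":0,"grip":0.2},{"x":0,"y":0,"z":0,"spin":0,"grip":0},{"x":0,"y":0,"z":0,"spin":0,"grip":0},{"x":0,"y":0,"z":0,"spin":0,"grip":0},{"x":0,"y":0,"z":0,"spin":0,"grip":0},{"x":0,"y":0,"z":-1.5,"spin":0,"grip":0},{"x":0,"y":0,"z":-3,"spin":0,"grip":0},{"x":0,"y":0,"z":-2,"spin":0,"grip":0},{"x":0,"y":0,"z":0,"spin":0,"grip":0}]';  python3 - <<'E'
from h import *
f=grab_frame("top"); 
for r in rings(f):print(r[4:])
f=grab_frame("scene"); p=f["pixels"][120:280,260:500]; cv2.imwrite("pics/s4.png",cv2.resize(p,None,fx=3,fy=3))
E
python3 -m jog '[{"x":-0.1,"y":1,"z":0,"spin":0,"grip":0},{"x":-0.3,"y":3,"z":0,"spin":0,"grip":0},{"x":-0.3,"y":4,"z":0,"spin":0,"grip":0},{"x":-0.4,"y":4,"z":0,"spin":0,"grip":0},{"x":-0.4,"y":4,"z":0,"spin":0,"grip":0},{"x":-0.4,"y":4,"z":0,"spin":0,"grip":0},{"x":-0.4,"y":4,"z":0,"spin":0,"grip":0},{"x":-0.4,"y":4,"z":0,"spin":0,"grip":0},{"x":-0.4,"y":4,"z":0,"spin":0,"grip":0},{"x":-0.4,"y":4,"z":0,"spin":0,"grip":0},{"x":-0.4,"y":4,"z":0,"spin":0,"grip":0},{"x":-0.4,"y":4,"z":0,"spin":0,"grip":0},{"x":-0.4,"y":4,"z":1,"spin":0,"grip":0},{"x":-0.45,"y":3,"z":2,"spin":0,"grip":0},{"x":-0.2,"y":1.8,"z":3,"spin":0,"grip":0},{"x":0,"y":0,"z":3,"spin":0,"grip":0},{"x":0,"y":0,"z":3,"spin":0,"grip":0},{"x":0,"y":0,"z":0,"spin":0,"grip":0},{"x":0,"y":0,"z":0,"spin":0,"grip":0},{"x":0,"y":0,"z":0,"spin":0,"grip":0}]'
```

```text
clock: 19.03
eef_pos: [620.6, 209.3, 151.7]
tcp_rot: [-3.141, -0.0, 0.002]
contact_force: [0.4, 0.1, -2.3]
opening: 0.675
grasp_force: 54.4
clock: 19.78
eef_pos: [622.8, 210.1, 221.3]
tcp_rot: [-3.139, -0.007, 0.002]
contact_force: [0.8, -0.5, 0.3]
opening: 0.997
grasp_force: 0.0
([456.0, -303.0], 'hole')
([563.0, -418.0], 'hole')
([569.0, -319.0], 'hole')
([569.0, -213.0], 'solid')
([781.0, -193.0], 'solid')
clock: 21.55
eef_pos: [568.0, -319.0, 97.2]
tcp_rot: [3.141, -0.0, 0.002]
contact_force: [-0.4, 0.1, 0.7]
opening: 1.002
grasp_force: 0.0
```

View pics/s4.png

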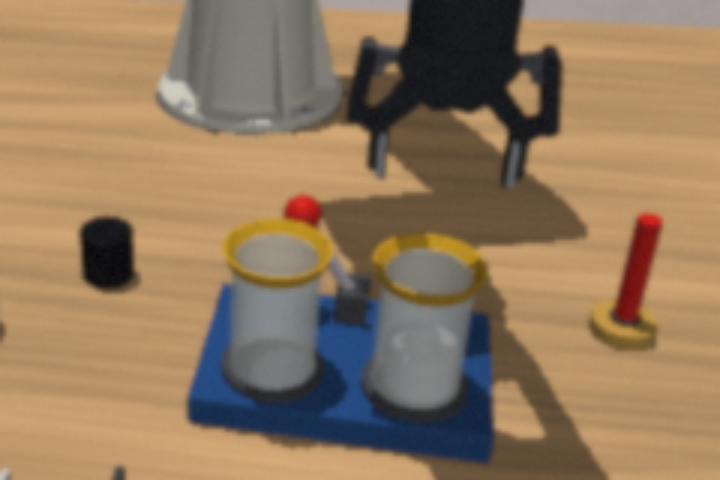

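```bash
python3 -m jog '[{"x":0.1,"y":0,"z":1,"spin":0,"grip":0},{"x":0,"y":0,"z":3,"spin":0,"grip":0},{"x":0,"y":0,"z":3,"spin":0,"grip":0},{"x":0,"y":0,"z":1.5,"spin":0,"grip":0},{"x":0,"y":0,"z":0.8,"spin":0,"grip":0},{"x":0,"y":0,"z":0.2,"spin":0,"grip":0},{"x":0,"y":0,"z":0,"spin":0,"grip":0},{"x":0,"y":0,"z":0,"spin":0,"grip":0.2},{"x":0,"y":0,"z":0,"spin":0,"grip":0.3},{"x":0,"y":0,"z":0,"spin":0,"grip":0.4},{"x":0,"y":0,"z":0,"spin":0,"grip":0.5},{"x":0,"y":0,"z":0,"spin":0,"grip":0.5},{"x":0,"y":0,"z":0,"spin":0,"grip":0.5},{"x":0,"y":0,"z":0,"spin":0,"grip":0.5},{"x":0,"y":0,"z":0,"spin":0,"grip":0.5}]'; python3 -m jog '[{"x":0,"y":0,"z":-0.5,"spin":0,"grip":0.5},{"x":0,"y":0,"z":-1.5,"spin":0,"grip":0.5},{"x":0,"y":0,"z":-3,"spin":0,"grip":0.5},{"x":0,"y":0,"z":-3.5,"spin":0,"grip":0.5},{"x":0,"y":0,"z":-3.5,"spin":0,"grip":0.5},{"x":0,"y":0,"z":-3.5,"spin":0,"grip":0.5},{"x":0,"y":0,"z":-3.5,"spin":0,"grip":0.5},{"x":0,"y":0,"z":-2,"spin":0,"grip":0.5},{"x":0,"y":0,"z":-0.7,"spin":0,"grip":0.5}]'; python3 -m jog '[{"x":0.1,"y":-1,"z":0,"spin":0,"grip":0.5},{"x":0.3,"y":-3,"z":0,"spin":0,"grip":0.5},{"x":0.4,"y":-4,"z":0,"spin":0,"grip":0.5},{"x":0.4,"y":-4,"z":0,"spin":0,"grip":0.5},{"x":0.4,"y":-4,"z":0,"spin":0,"grip":0.5},{"x":0.4,"y":-4,"z":0,"spin":0,"grip":0.5},{"x":0.4,"y":-4,"z":0,"spin":0,"grip":0.5},{"x":0.4,"y":-4,"z":0,"spin":0,"grip":0.5},{"x":0.4,"y":-4,"z":0,"spin":0,"grip":0.5},{"x":0.4,"y":-4,"z":0,"spin":0,"grip":0.5},{"x":0.4,"y":-4,"z":0,"spin":0,"grip":0.5},{"x":0.4,"y":-4,"z":0,"spin":0,"grip":0.5},{"x":0.4,"y":-4,"z":0,"spin":0,"grip":0.5},{"x":0.3,"y":-3,"z":0,"spin":0,"grip":0.5},{"x":0.05,"y":-1.8,"z":1,"spin":0,"grip":0.5},{"x":0,"y":0,"z":2,"spin":0,"grip":0.5},{"x":0,"y":0,"z":2,"spin":0,"grip":0.5},{"x":0,"y":0,"z":0,"spin":0,"grip":0.5},{"x":0,"y":0,"z":0,"spin":0,"grip":0.5},{"x":0,"y":0,"z":0,"spin":0,"grip":0.5}]'
```

```text
clock: 22.8
eef_pos: [569.8, -319.3, 3.4]
tcp_rot: [3.14, -0.002, 0.002]
contact_force: [-1.2, 0.7, 8.2]
opening: 0.671
grasp_force: 52.7
clock: 23.55
eef_pos: [570.5, -319.7, 224.3]
tcp_rot: [3.138, -0.006, 0.002]
contact_force: [0.8, -0.7, -2.9]
opening: 0.675
grasp_force: 54.3
clock: 25.22
eef_pos: [619.0, 209.3, 168.3]
tcp_rot: [3.141, 0.001, 0.002]
contact_force: [1.4, -0.1, -2.4]
opening: 0.672
grasp_force: 54.5
```

```bash
python3 -m jog '[{"x":0.12,"y":0.02,"z":1,"spin":0,"grip":0.5},{"x":0,"y":0,"z":0.5,"spin":0,"grip":0.5},{"x":0,"y":0,"z":0.2,"spin":0,"grip":0.5},{"x":0,"y":0,"z":0,"spin":0,"grip":0.5},{"x":0,"y":0,"z":0,"spin":0,"grip":0.5},{"x":0,"y":0,"z":0,"spin":0,"grip":0.5}]';python3 -m jog '[{"x":0,"y":0,"z":0,"spin":0,"grip":0.2},{"x":0,"y":0,"z":0,"spin":0,"grip":0},{"x":0,"y":0,"z":0,"spin":0,"grip":0},{"x":0,"y":0,"z":0,"spin":0,"grip":0},{"x":0,"y":0,"z":0,"spin":0,"grip":0},{"x":0,"y":0,"z":-1.5,"spin":0,"grip":0},{"x":0,"y":0,"z":-3,"spin":0,"grip":0},{"x":0,"y":0,"z":-2,"spin":0,"grip":0},{"x":0,"y":0,"z":0,"spin":0,"grip":0}]';  python3 - <<'E'
from h import *
f=grab_frame("top"); 
for r in rings(f):print(r[4:])
E
python3 -m jog '[{"x":-0.3,"y":1,"z":0,"spin":0,"grip":0},{"x":-1,"y":3,"z":0,"spin":0,"grip":0},{"x":-1.2,"y":3.8,"z":0,"spin":0,"grip":0},{"x":-1.2,"y":3.8,"z":0,"spin":0,"grip":0},{"x":-1.2,"y":3.8,"z":0,"spin":0,"grip":0},{"x":-1.2,"y":3.8,"z":0,"spin":0,"grip":0},{"x":-1.2,"y":3.8,"z":0,"spin":0,"grip":0},{"x":-1.2,"y":3.8,"z":0,"spin":0,"grip":0},{"x":-1.2,"y":3.8,"z":0,"spin":0,"grip":0},{"x":-1.2,"y":3.8,"z":0,"spin":0,"grip":0},{"x":-1.2,"y":3.8,"z":0,"spin":0,"grip":0},{"x":-1.2,"y":3.8,"z":0,"spin":0,"grip":0},{"x":-1.2,"y":3.8,"z":1,"spin":0,"grip":0},{"x":-1.2,"y":3.8,"z":2,"spin":0,"grip":0},{"x":-0.75,"y":1.6,"z":3,"spin":0,"grip":0},{"x":0,"y":0,"z":3,"spin":0,"grip":0},{"x":0,"y":0,"z":3,"spin":0,"grip":0},{"x":0,"y":0,"z":0,"spin":0,"grip":0},{"x":0,"y":0,"z":0,"spin":0,"grip":0},{"x":0,"y":0,"z":0,"spin":0,"grip":0}]'
```

```text
clock: 25.72
eef_pos: [620.8, 209.1, 151.7]
tcp_rot: [-3.141, -0.0, 0.002]
contact_force: [1.0, -0.3, -2.0]
opening: 0.673
grasp_force: 54.5
clock: 26.47
eef_pos: [623.0, 209.9, 221.3]
tcp_rot: [-3.139, -0.007, 0.002]
contact_force: [1.2, -0.0, 1.0]
opening: 0.998
grasp_force: 0.0
([456.0, -303.0], 'hole')
([563.0, -418.0], 'hole')
([569.0, -213.0], 'solid')
([781.0, -194.0], 'solid')
clock: 28.18
eef_pos: [457.8, -300.8, 98.4]
tcp_rot: [-3.142, 0.0, 0.002]
contact_force: [0.5, -0.4, 0.4]
opening: 1.002
grasp_force: 0.0
```

```bash
python3 -m jog '[{"x":-0.15,"y":0.2,"z":1.1,"spin":0,"grip":0},{"x":0,"y":0,"z":3,"spin":0,"grip":0},{"x":0,"y":0,"z":3,"spin":0,"grip":0},{"x":0,"y":0,"z":1.5,"spin":0,"grip":0},{"x":0,"y":0,"z":0.8,"spin":0,"grip":0},{"x":0,"y":0,"z":0.2,"spin":0,"grip":0},{"x":0,"y":0,"z":0,"spin":0,"grip":0},{"x":0,"y":0,"z":0,"spin":0,"grip":0.2},{"x":0,"y":0,"z":0,"spin":0,"grip":0.3},{"x":0,"y":0,"z":0,"spin":0,"grip":0.4},{"x":0,"y":0,"z":0,"spin":0,"grip":0.5},{"x":0,"y":0,"z":0,"spin":0,"grip":0.5},{"x":0,"y":0,"z":0,"spin":0,"grip":0.5},{"x":0,"y":0,"z":0,"spin":0,"grip":0.5},{"x":0,"y":0,"z":0,"spin":0,"grip":0.5}]'; python3 -m jog '[{"x":0,"y":0,"z":-0.5,"spin":0,"grip":0.5},{"x":0,"y":0,"z":-1.5,"spin":0,"grip":0.5},{"x":0,"y":0,"z":-3,"spin":0,"grip":0.5},{"x":0,"y":0,"z":-3.5,"spin":0,"grip":0.5},{"x":0,"y":0,"z":-3.5,"spin":0,"grip":0.5},{"x":0,"y":0,"z":-3.5,"spin":0,"grip":0.5},{"x":0,"y":0,"z":-3.5,"spin":0,"grip":0.5},{"x":0,"y":0,"z":-2,"spin":0,"grip":0.5},{"x":0,"y":0,"z":-0.7,"spin":0,"grip":0.5}]'; python3 -m jog '[{"x":0.3,"y":-1,"z":0,"spin":0,"grip":0.5},{"x":1,"y":-3,"z":0,"spin":0,"grip":0.5},{"x":1.2,"y":-3.8,"z":0,"spin":0,"grip":0.5},{"x":1.2,"y":-3.8,"z":0,"spin":0,"grip":0.5},{"x":1.2,"y":-3.8,"z":0,"spin":0,"grip":0.5},{"x":1.2,"y":-3.8,"z":0,"spin":0,"grip":0.5},{"x":1.2,"y":-3.8,"z":0,"spin":0,"grip":0.5},{"x":1.2,"y":-3.8,"z":0,"spin":0,"grip":0.5},{"x":1.2,"y":-3.8,"z":0,"spin":0,"grip":0.5},{"x":1.2,"y":-3.8,"z":0,"spin":0,"grip":0.5},{"x":1.2,"y":-3.8,"z":0,"spin":0,"grip":0.5},{"x":1.2,"y":-3.8,"z":0,"spin":0,"grip":0.5},{"x":1.2,"y":-3.8,"z":0,"spin":0,"grip":0.5},{"x":1.2,"y":-3.8,"z":0,"spin":0,"grip":0.5},{"x":0.7,"y":-1.6,"z":1,"spin":0,"grip":0.5},{"x":0,"y":0,"z":2,"spin":0,"grip":0.5},{"x":0,"y":0,"z":2,"spin":0,"grip":0.5},{"x":0,"y":0,"z":0,"spin":0,"grip":0.5},{"x":0,"y":0,"z":0,"spin":0,"grip":0.5},{"x":0,"y":0,"z":0,"spin":0,"grip":0.5}]'
```

```text
clock: 29.43
eef_pos: [457.1, -303.3, 3.4]
tcp_rot: [3.14, -0.002, 0.002]
contact_force: [-1.1, 0.2, 9.2]
opening: 0.672
grasp_force: 51.8
clock: 30.18
eef_pos: [457.8, -303.7, 223.2]
tcp_rot: [3.138, -0.005, 0.002]
contact_force: [1.3, -1.0, -1.9]
opening: 0.675
grasp_force: 54.5
clock: 31.85
eef_pos: [619.0, 209.7, 168.4]
tcp_rot: [3.141, 0.001, 0.002]
contact_force: [-0.2, 0.6, -0.5]
opening: 0.676
grasp_force: 54.5
```

```bash
python3 -m jog '[{"x":0.12,"y":0.05,"z":1,"spin":0,"grip":0.5},{"x":0,"y":0,"z":0.5,"spin":0,"grip":0.5},{"x":0,"y":0,"z":0.2,"spin":0,"grip":0.5},{"x":0,"y":0,"z":0,"spin":0,"grip":0.5},{"x":0,"y":0,"z":0,"spin":0,"grip":0.5},{"x":0,"y":0,"z":0,"spin":0,"grip":0.5}]';python3 -m jog '[{"x":0,"y":0,"z":0,"spin":0,"grip":0.2},{"x":0,"y":0,"z":0,"spin":0,"grip":0},{"x":0,"y":0,"z":0,"spin":0,"grip":0},{"x":0,"y":0,"z":0,"spin":0,"grip":0},{"x":0,"y":0,"z":0,"spin":0,"grip":0},{"x":0,"y":0,"z":-1.5,"spin":0,"grip":0},{"x":0,"y":0,"z":-3,"spin":0,"grip":0},{"x":0,"y":0,"z":-2,"spin":0,"grip":0},{"x":0,"y":0,"z":0,"spin":0,"grip":0}]';  python3 - <<'E'
from h import *
f=grab_frame("top"); 
for r in rings(f):print(r[4:])
E
python3 -m jog '[{"x":-0.1,"y":1.3,"z":0,"spin":0,"grip":0},{"x":-0.3,"y":3.4,"z":0,"spin":0,"grip":0},{"x":-0.4,"y":4,"z":0,"spin":0,"grip":0},{"x":-0.4,"y":4,"z":0,"spin":0,"grip":0},{"x":-0.4,"y":4,"z":0,"spin":0,"grip":0},{"x":-0.4,"y":4,"z":0,"spin":0,"grip":0},{"x":-0.4,"y":4,"z":0,"spin":0,"grip":0},{"x":-0.4,"y":4,"z":0,"spin":0,"grip":0},{"x":-0.4,"y":4,"z":0,"spin":0,"grip":0},{"x":-0.4,"y":4,"z":0,"spin":0,"grip":0},{"x":-0.4,"y":4,"z":0,"spin":0,"grip":0},{"x":-0.4,"y":4,"z":0,"spin":0,"grip":0},{"x":-0.4,"y":4,"z":0,"spin":0,"grip":0},{"x":-0.4,"y":4,"z":0,"spin":0,"grip":0},{"x":-0.4,"y":4,"z":1,"spin":0,"grip":0},{"x":-0.15,"y":4,"z":1,"spin":0,"grip":0},{"x":0,"y":2,"z":2,"spin":0,"grip":0},{"x":0,"y":0,"z":3,"spin":0,"grip":0},{"x":0,"y":0,"z":0,"spin":0,"grip":0},{"x":0,"y":0,"z":0,"spin":0,"grip":0}]'
```

```text
clock: 32.35
eef_pos: [620.8, 209.1, 152.1]
tcp_rot: [-3.141, -0.0, 0.002]
contact_force: [0.9, 0.4, -1.5]
opening: 0.67
grasp_force: 54.5
clock: 33.1
eef_pos: [623.0, 209.9, 221.6]
tcp_rot: [-3.139, -0.007, 0.002]
contact_force: [0.8, 0.3, 0.3]
opening: 1.003
grasp_force: 0.0
([563.0, -418.0], 'hole')
([569.0, -213.0], 'solid')
([781.0, -194.0], 'solid')
clock: 34.82
eef_pos: [561.7, -417.0, 143.8]
tcp_rot: [-3.138, 0.005, 0.001]
contact_force: [-0.1, 0.3, -0.4]
opening: 1.002
grasp_force: 0.0
```

```bash
python3 -m jog '[{"x":0.05,"y":0.05,"z":2,"spin":0,"grip":0},{"x":0,"y":0,"z":4,"spin":0,"grip":0},{"x":0,"y":0,"z":3,"spin":0,"grip":0},{"x":0,"y":0,"z":3,"spin":0,"grip":0},{"x":0,"y":0,"z":1.5,"spin":0,"grip":0},{"x":0,"y":0,"z":0.8,"spin":0,"grip":0},{"x":0,"y":0,"z":0.2,"spin":0,"grip":0},{"x":0,"y":0,"z":0,"spin":0,"grip":0},{"x":0,"y":0,"z":0,"spin":0,"grip":0.2},{"x":0,"y":0,"z":0,"spin":0,"grip":0.3},{"x":0,"y":0,"z":0,"spin":0,"grip":0.4},{"x":0,"y":0,"z":0,"spin":0,"grip":0.5},{"x":0,"y":0,"z":0,"spin":0,"grip":0.5},{"x":0,"y":0,"z":0,"spin":0,"grip":0.5},{"x":0,"y":0,"z":0,"spin":0,"grip":0.5},{"x":0,"y":0,"z":0,"spin":0,"grip":0.5}]'; python3 -m jog '[{"x":0,"y":0,"z":-0.5,"spin":0,"grip":0.5},{"x":0,"y":0,"z":-1.5,"spin":0,"grip":0.5},{"x":0,"y":0,"z":-3,"spin":0,"grip":0.5},{"x":0,"y":0,"z":-3.5,"spin":0,"grip":0.5},{"x":0,"y":0,"z":-3.5,"spin":0,"grip":0.5},{"x":0,"y":0,"z":-3.5,"spin":0,"grip":0.5},{"x":0,"y":0,"z":-3.5,"spin":0,"grip":0.5},{"x":0,"y":0,"z":-2,"spin":0,"grip":0.5},{"x":0,"y":0,"z":-0.7,"spin":0,"grip":0.5}]'; python3 -m jog '[{"x":0.1,"y":-1.3,"z":0,"spin":0,"grip":0.5},{"x":0.3,"y":-3.4,"z":0,"spin":0,"grip":0.5},{"x":0.4,"y":-4,"z":0,"spin":0,"grip":0.5},{"x":0.4,"y":-4,"z":0,"spin":0,"grip":0.5},{"x":0.4,"y":-4,"z":0,"spin":0,"grip":0.5},{"x":0.4,"y":-4,"z":0,"spin":0,"grip":0.5},{"x":0.4,"y":-4,"z":0,"spin":0,"grip":0.5},{"x":0.4,"y":-4,"z":0,"spin":0,"grip":0.5},{"x":0.4,"y":-4,"z":0,"spin":0,"grip":0.5},{"x":0.4,"y":-4,"z":0,"spin":0,"grip":0.5},{"x":0.4,"y":-4,"z":0,"spin":0,"grip":0.5},{"x":0.4,"y":-4,"z":0,"spin":0,"grip":0.5},{"x":0.4,"y":-4,"z":0,"spin":0,"grip":0.5},{"x":0.4,"y":-4,"z":0,"spin":0,"grip":0.5},{"x":0.4,"y":-4,"z":0,"spin":0,"grip":0.5},{"x":0.15,"y":-4,"z":0,"spin":0,"grip":0.5},{"x":0,"y":-2,"z":0,"spin":0,"grip":0.5},{"x":0,"y":0,"z":1.5,"spin":0,"grip":0.5},{"x":0,"y":0,"z":2.5,"spin":0,"grip":0.5},{"x":0,"y":0,"z":0.9,"spin":0,"grip":0.5}]'; python3 -m jog '[{"x":0,"y":0,"z":0,"spin":0,"grip":0.5},{"x":0,"y":0,"z":0,"spin":0,"grip":0.5},{"x":0,"y":0,"z":0,"spin":0,"grip":0.5}]'
```

```text
clock: 36.15
eef_pos: [565.8, -419.1, 4.4]
tcp_rot: [3.14, -0.002, 0.002]
contact_force: [-2.2, 2.6, 11.2]
opening: 0.677
grasp_force: 50.9
clock: 36.9
eef_pos: [566.3, -419.7, 224.8]
tcp_rot: [3.137, -0.006, 0.002]
contact_force: [0.8, 0.0, -1.3]
opening: 0.669
grasp_force: 54.2
clock: 38.57
eef_pos: [617.7, 208.9, 165.1]
tcp_rot: [3.14, 0.006, 0.003]
contact_force: [-1.4, 0.4, -3.8]
opening: 0.674
grasp_force: 54.2
clock: 38.82
eef_pos: [621.3, 208.4, 170.3]
tcp_rot: [-3.141, -0.0, 0.001]
contact_force: [0.0, 0.6, -2.0]
opening: 0.674
grasp_force: 54.3
```

```bash
python3 -m jog '[{"x":0.13,"y":-0.06,"z":1,"spin":0,"grip":0.5},{"x":0,"y":0,"z":0.5,"spin":0,"grip":0.5},{"x":0,"y":0,"z":0.25,"spin":0,"grip":0.5},{"x":0,"y":0,"z":0,"spin":0,"grip":0.5},{"x":0,"y":0,"z":0,"spin":0,"grip":0.5},{"x":0,"y":0,"z":0,"spin":0,"grip":0.5}]';python3 -m jog '[{"x":0,"y":0,"z":0,"spin":0,"grip":0.2},{"x":0,"y":0,"z":0,"spin":0,"grip":0},{"x":0,"y":0,"z":0,"spin":0,"grip":0},{"x":0,"y":0,"z":0,"spin":0,"grip":0},{"x":0,"y":0,"z":0,"spin":0,"grip":0},{"x":0,"y":0,"z":-1.5,"spin":0,"grip":0},{"x":0,"y":0,"z":-3,"spin":0,"grip":0},{"x":0,"y":0,"z":-2,"spin":0,"grip":0},{"x":0,"y":0,"z":0,"spin":0,"grip":0}]';  python3 - <<'E'
from h import *
f=grab_frame("top"); 
for r in rings(f):print(r[4:])
f=grab_frame("scene"); p=f["pixels"][120:280,260:500]; cv2.imwrite("pics/s5.png",cv2.resize(p,None,fx=3,fy=3))
E
```

```text
clock: 39.32
eef_pos: [622.5, 209.2, 152.4]
tcp_rot: [-3.141, -0.0, 0.002]
contact_force: [0.4, -0.1, -0.9]
opening: 0.678
grasp_force: 54.3
clock: 40.07
eef_pos: [624.8, 210.0, 222.1]
tcp_rot: [-3.139, -0.007, 0.002]
contact_force: [0.3, 0.5, 0.7]
opening: 1.0
grasp_force: 0.0
([569.0, -213.0], 'solid')
([781.0, -193.0], 'solid')
```

View pics/s5.png

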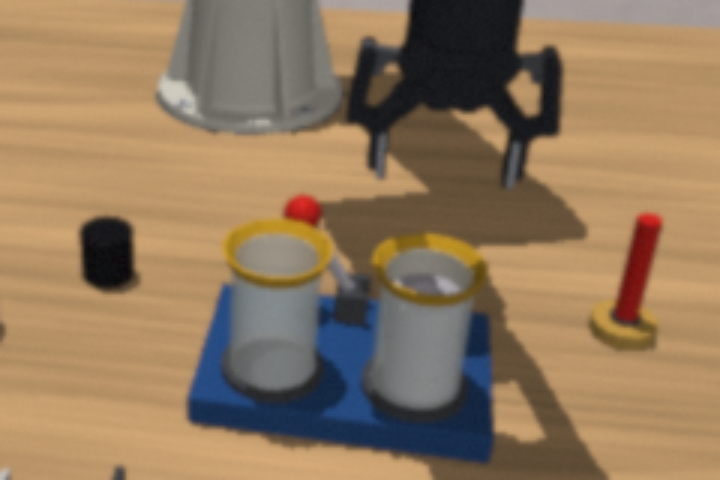

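```bash
python3 - <<'E'
from h import *
f=grab_frame("scene");h=hsv(f)
m=(h[...,0]>15)&(h[...,0]<32)&(h[...,1]>130)&(h[...,2]>80); m[:210]=0;m[240:]=0;m[:,:450]=0;m[:,485:]=0
r=((h[...,0]<6)|(h[...,0]>174))&(h[...,1]>150); r[:185]=0;r[235:]=0;r[:,:455]=0;r[:,485:]=0
for c in blobs(m,30): print(cv2.boundingRect(c))
ys,xs=np.where(r); 
print(xs[ys<ys.min()+5].mean(),ys.min(), xs[ys>ys.max()-4].mean(),ys.max())
for p in((471.6,405.6,0),(471.6,405.6,16),(471.6,405.6,125),(620.5,209,126)): print(proj(f,p))
t=grab_frame("top");print(proj(t,(471.6,405.6,125)),proj(t,(471.6,405.6,16)))
E
python3 -m jog '[{"x":-0.4,"y":-0.6,"z":-1,"spin":0,"grip":0},{"x":-1.5,"y":-2,"z":-1,"spin":0,"grip":0},{"x":-2,"y":-2.6,"z":0,"spin":0,"grip":0},{"x":-2,"y":-2.6,"z":0,"spin":0,"grip":0},{"x":-2,"y":-2.6,"z":0,"spin":0,"grip":0},{"x":-2,"y":-2.6,"z":0,"spin":0,"grip":0},{"x":-2,"y":-2.6,"z":0,"spin":0,"grip":0},{"x":-2,"y":-2.6,"z":0,"spin":0,"grip":0},{"x":-1.2,"y":-1.4,"z":0,"spin":0,"grip":0},{"x":0,"y":0,"z":0,"spin":0,"grip":0},{"x":0,"y":0,"z":0,"spin":0,"grip":0},{"x":0,"y":0,"z":0,"spin":0,"grip":0},{"x":0,"y":0,"z":0,"spin":0,"grip":0}]'
```

```text
(456, 220, 24, 17)
475.9032258064516 191 468.32 226
[466.46926269 229.13839919]
[467.62098572 224.59169449]
[476.00231616 191.50436939]
[401.4424387  216.94939473]
[152.23299372 230.02133782] [168.66501469 230.22672262]
clock: 41.35
eef_pos: [471.5, 404.2, 237.1]
tcp_rot: [3.141, 0.0, 0.001]
contact_force: [-0.4, -0.3, -0.5]
opening: 0.996
grasp_force: 0.0
```

```bash
python3 -m jog '[{"x":0,"y":-0.14,"z":1,"spin":0,"grip":0},{"x":0,"y":0,"z":3,"spin":0,"grip":0},{"x":0,"y":0,"z":3,"spin":0,"grip":0},{"x":0,"y":0,"z":3,"spin":0,"grip":0},{"x":0,"y":0,"z":3,"spin":0,"grip":0},{"x":0,"y":0,"z":2.5,"spin":0,"grip":0},{"x":0,"y":0,"z":1,"spin":0,"grip":0},{"x":0,"y":0,"z":0,"spin":0,"grip":0},{"x":0,"y":0,"z":0,"spin":0,"grip":0.3},{"x":0,"y":0,"z":0,"spin":0,"grip":0.5},{"x":0,"y":0,"z":0,"spin":0,"grip":0.6},{"x":0,"y":0,"z":0,"spin":0,"grip":0.7},{"x":0,"y":0,"z":0,"spin":0,"grip":0.8},{"x":0,"y":0,"z":0,"spin":0,"grip":0.85},{"x":0,"y":0,"z":0,"spin":0,"grip":0.85},{"x":0,"y":0,"z":0,"spin":0,"grip":0.85},{"x":0,"y":0,"z":0,"spin":0,"grip":0.85}]'; python3 -m jog '[{"x":0,"y":0,"z":-0.5,"spin":0,"grip":0.85},{"x":0,"y":0,"z":-1,"spin":0,"grip":0.85},{"x":0,"y":0,"z":-2.5,"spin":0,"grip":0.85},{"x":0,"y":0,"z":-3,"spin":0,"grip":0.85},{"x":0,"y":0,"z":-3,"spin":0,"grip":0.85},{"x":0,"y":0,"z":-3,"spin":0,"grip":0.85},{"x":0,"y":0,"z":-3,"spin":0,"grip":0.85},{"x":0,"y":0,"z":-2,"spin":0,"grip":0.85},{"x":0,"y":0,"z":-1,"spin":0,"grip":0.85},{"x":0,"y":0,"z":0,"spin":0,"grip":0.85},{"x":0,"y":0,"z":0,"spin":0,"grip":0.85}]'
```

```text
clock: 42.77
eef_pos: [471.5, 406.5, 73.3]
tcp_rot: [-3.141, -0.001, 0.002]
contact_force: [0.1, -1.3, 5.8]
opening: 0.244
grasp_force: 48.6
clock: 43.68
eef_pos: [470.7, 406.1, 261.9]
tcp_rot: [3.142, 0.0, 0.002]
contact_force: [-0.4, -0.1, -3.4]
opening: 0.244
grasp_force: 49.1
```

```bash
python3 -m jog '[{"x":0.4,"y":0.5,"z":0,"spin":0,"grip":0.85},{"x":1,"y":1.3,"z":0,"spin":0,"grip":0.85},{"x":1.5,"y":2,"z":0,"spin":0,"grip":0.85},{"x":1.5,"y":2,"z":0,"spin":0,"grip":0.85},{"x":1.5,"y":2,"z":0,"spin":0,"grip":0.85},{"x":1.5,"y":2,"z":0,"spin":0,"grip":0.85},{"x":1.5,"y":2,"z":0,"spin":0,"grip":0.85},{"x":1.5,"y":2,"z":0,"spin":0,"grip":0.85},{"x":1.5,"y":2,"z":0,"spin":0,"grip":0.85},{"x":1.5,"y":2,"z":0,"spin":0,"grip":0.85},{"x":1.2,"y":1.4,"z":0,"spin":0,"grip":0.85},{"x":0.3,"y":0.5,"z":0,"spin":0,"grip":0.85},{"x":0,"y":0,"z":0,"spin":0,"grip":0.85},{"x":0,"y":0,"z":0,"spin":0,"grip":0.85},{"x":0,"y":0,"z":0,"spin":0,"grip":0.85},{"x":0,"y":0,"z":0,"spin":0,"grip":0.85}]'; python3 - <<'E'
from h import *
f=grab_frame("scene"); p=f["pixels"][120:280,260:500]; cv2.imwrite("pics/s6.png",cv2.resize(p,None,fx=3,fy=3))
h=hsv(f);m=(h[...,0]>15)&(h[...,0]<32)&(h[...,1]>130)&(h[...,2]>60); m[:180]=0;m[225:]=0;m[:,:378]=0;m[:,430:]=0
for c in blobs(m,20): print(cv2.boundingRect(c))
s=sense()["eef_pos"];print(s,proj(f,s-[0,0,73]),proj(f,s-[0,0,57]))
E
```

```text
clock: 45.02
eef_pos: [619.6, 210.5, 261.9]
tcp_rot: [-3.142, 0.001, 0.003]
contact_force: [0.6, -0.9, -2.0]
opening: 0.243
grasp_force: 49.1
(383, 184, 40, 38)
[619.76443373 210.49508236 262.06463485] [405.06344041 194.45741089] [405.85983768 188.49671918]
```

View pics/s6.png

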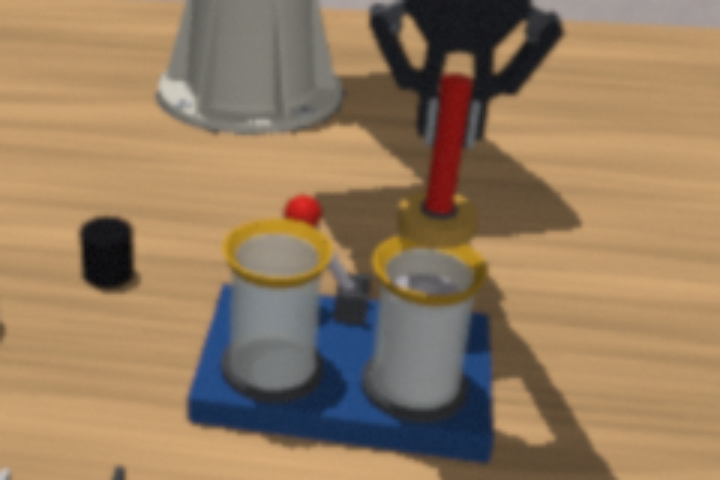

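```bash
python3 -m jog '[{"x":0.1,"y":0.15,"z":1,"spin":0,"grip":0.85},{"x":0,"y":0,"z":1,"spin":0,"grip":0.85},{"x":0,"y":0,"z":0.7,"spin":0,"grip":0.85},{"x":0,"y":0,"z":0.3,"spin":0,"grip":0.85},{"x":0,"y":0,"z":0,"spin":0,"grip":0.85},{"x":0,"y":0,"z":0,"spin":0,"grip":0.85}]'; python3 -m jog '[{"x":0,"y":0,"z":0.3,"spin":0,"grip":0.85},{"x":0,"y":0,"z":0.3,"spin":0,"grip":0.85},{"x":0,"y":0,"z":0.3,"spin":0,"grip":0.85},{"x":0,"y":0,"z":0.2,"spin":0,"grip":0.85},{"x":0,"y":0,"z":0,"spin":0,"grip":0.85}]'
```

```text
clock: 45.57
eef_pos: [621.3, 208.1, 231.8]
tcp_rot: [3.141, 0.001, 0.002]
contact_force: [0.2, 0.4, -2.1]
opening: 0.242
grasp_force: 49.2
clock: 45.98
eef_pos: [621.1, 208.0, 220.6]
tcp_rot: [3.141, 0.001, 0.002]
contact_force: [-0.2, 0.5, -2.8]
opening: 0.244
grasp_force: 49.2
```

```bash
python3 -m jog '[{"x":0,"y":-0.1,"z":0,"spin":0,"grip":0.85},{"x":0,"y":0,"z":0.3,"spin":0,"grip":0.85},{"x":0,"y":0,"z":0.3,"spin":0,"grip":0.85},{"x":0,"y":0,"z":0,"spin":0,"grip":0.85},{"x":0,"y":0,"z":0,"spin":0,"grip":0.85}]'; python3 -m jog '[{"x":0,"y":0,"z":0.3,"spin":0,"grip":0.85},{"x":0,"y":0,"z":0.3,"spin":0,"grip":0.85},{"x":0,"y":0,"z":0.3,"spin":0,"grip":0.85},{"x":0,"y":0,"z":0.2,"spin":0,"grip":0.85},{"x":0,"y":0,"z":0,"spin":0,"grip":0.85}]'
```

```text
clock: 46.4
eef_pos: [621.2, 209.1, 214.9]
tcp_rot: [3.141, 0.001, 0.002]
contact_force: [-0.0, 0.1, -1.4]
opening: 0.243
grasp_force: 49.2
clock: 46.82
eef_pos: [621.0, 209.0, 203.5]
tcp_rot: [3.141, 0.001, 0.002]
contact_force: [0.4, 0.7, -1.3]
opening: 0.239
grasp_force: 49.2
```

Slid in freely; a bit further, then release and rise clear.

```bash
python3 -m jog '[{"x":0,"y":0,"z":0.2,"spin":0,"grip":0.85},{"x":0,"y":0,"z":0.1,"spin":0,"grip":0.85},{"x":0,"y":0,"z":0,"spin":0,"grip":0.85},{"x":0,"y":0,"z":0,"spin":0,"grip":0.85}]'; python3 -m jog '[{"x":0,"y":0,"z":0,"spin":0,"grip":0.6},{"x":0,"y":0,"z":0,"spin":0,"grip":0.4},{"x":0,"y":0,"z":0,"spin":0,"grip":0.2},{"x":0,"y":0,"z":0,"spin":0,"grip":0},{"x":0,"y":0,"z":0,"spin":0,"grip":0},{"x":0,"y":0,"z":0,"spin":0,"grip":0},{"x":0,"y":0,"z":-1,"spin":0,"grip":0},{"x":0,"y":0,"z":-3,"spin":0,"grip":0},{"x":0,"y":0,"z":-3,"spin":0,"grip":0},{"x":0,"y":0,"z":-3,"spin":0,"grip":0},{"x":0,"y":0,"z":-1,"spin":0,"grip":0},{"x":0,"y":0,"z":0,"spin":0,"grip":0},{"x":0,"y":0,"z":0,"spin":0,"grip":0}]'; python3 - <<'E'
from h import *
f=grab_frame("scene"); p=f["pixels"][120:280,260:500]; cv2.imwrite("pics/s7.png",cv2.resize(p,None,fx=3,fy=3))
h=hsv(f);r=((h[...,0]<6)|(h[...,0]>174))&(h[...,1]>150); r[:150]=0;r[220:]=0;r[:,:340]=0;r[:,430:]=0
for c in blobs(r,20): print(cv2.boundingRect(c))
for z in(155,251): print(proj(f,(620.5,209,z)))
print(sense()["eef_pos"])
# ball: two rays -> triangulate
t=grab_frame("top");h=hsv(t);m=((h[...,0]<6)|(h[...,0]>174))&(h[...,1]>150);m[:195]=0;m[225:]=0;m[:,:262]=0;m[:,:262]=0;m[:,300:]=0
for c in blobs(m,10):
  e=cv2.minEnclosingCircle(c);print("ball",e,[ray(t,e[0],z).round(1) for z in(110,131,140)])
E
```

```text
clock: 47.15
eef_pos: [621.4, 209.1, 201.2]
tcp_rot: [3.142, 0.0, 0.002]
contact_force: [-0.3, -0.5, -2.6]
opening: 0.243
grasp_force: 49.2
clock: 48.23
eef_pos: [621.4, 209.1, 311.5]
tcp_rot: [-3.141, -0.001, 0.002]
contact_force: [-1.0, 0.4, -0.0]
opening: 1.001
grasp_force: 0.0
(355, 185, 12, 10)
(399, 171, 14, 44)
[402.7773579  206.87574838]
[407.55806457 170.79929629]
[620.80496179 208.90448406 310.12978911]
ball ((279.45001220703125, 210.0), 6.760454177856445) [array([521.9, 105.4]), array([520.9, 103.2]), array([520.4, 102.2])]
```

View pics/s7.png

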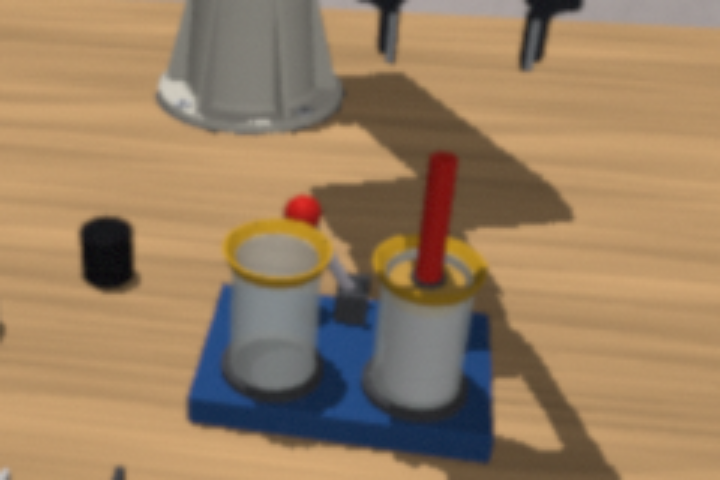

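```bash
python3 -m jog '[{"x":-1,"y":1,"z":0,"spin":0,"grip":0},{"x":-2,"y":2,"z":0,"spin":0,"grip":0},{"x":-2.5,"y":3,"z":0,"spin":0,"grip":0.5},{"x":-2.5,"y":3.4,"z":0,"spin":0,"grip":1},{"x":-2,"y":3,"z":0,"spin":0,"grip":1},{"x":0,"y":2,"z":0,"spin":0,"grip":1},{"x":0,"y":1,"z":0,"spin":0,"grip":1},{"x":0,"y":0,"z":2,"spin":0,"grip":1},{"x":0,"y":0,"z":3,"spin":0,"grip":1},{"x":0,"y":0,"z":3,"spin":0,"grip":1},{"x":0,"y":0,"z":3,"spin":0,"grip":1},{"x":0,"y":0,"z":3,"spin":0,"grip":1},{"x":0,"y":0,"z":3,"spin":0,"grip":1},{"x":0,"y":0,"z":1.5,"spin":0,"grip":1},{"x":0,"y":0,"z":0.5,"spin":0,"grip":1},{"x":0,"y":0,"z":0,"spin":0,"grip":1},{"x":0,"y":0,"z":0,"spin":0,"grip":1},{"x":0,"y":0,"z":0,"spin":0,"grip":1}]'
```

```text
clock: 49.83
eef_pos: [523.0, 55.6, 122.2]
tcp_rot: [-3.141, -0.002, 0.002]
contact_force: [0.8, 0.0, -0.3]
opening: 0.003
grasp_force: 0.0
```

Push +y by about 85 mm (tool y −8.5), x steady, then back off and up.

```bash
python3 -m jog '[{"x":0,"y":-0.6,"z":0,"spin":0,"grip":1},{"x":0,"y":-0.6,"z":0,"spin":0,"grip":1},{"x":0,"y":-0.6,"z":0,"spin":0,"grip":1},{"x":0,"y":-0.6,"z":0,"spin":0,"grip":1},{"x":0,"y":-0.6,"z":0,"spin":0,"grip":1},{"x":0,"y":-0.6,"z":0,"spin":0,"grip":1},{"x":0,"y":-0.6,"z":0,"spin":0,"grip":1},{"x":0,"y":-0.6,"z":0,"spin":0,"grip":1},{"x":0,"y":-0.6,"z":0,"spin":0,"grip":1},{"x":0,"y":-0.6,"z":0,"spin":0,"grip":1},{"x":0,"y":-0.6,"z":0,"spin":0,"grip":1},{"x":0,"y":-0.6,"z":0,"spin":0,"grip":1},{"x":0,"y":-0.6,"z":0,"spin":0,"grip":1},{"x":0,"y":-0.6,"z":0,"spin":0,"grip":1},{"x":0,"y":0,"z":0,"spin":0,"grip":1},{"x":0,"y":0,"z":0,"spin":0,"grip":1}]'; python3 -m jog '[{"x":0,"y":1,"z":0,"spin":0,"grip":1},{"x":0,"y":2,"z":0,"spin":0,"grip":1},{"x":0,"y":2,"z":-1,"spin":0,"grip":1},{"x":0,"y":1,"z":-2,"spin":0,"grip":1},{"x":0,"y":0,"z":-3,"spin":0,"grip":1},{"x":0,"y":0,"z":-3,"spin":0,"grip":1},{"x":0,"y":0,"z":-3,"spin":0,"grip":1},{"x":0,"y":0,"z":-3,"spin":0,"grip":1},{"x":0,"y":0,"z":0,"spin":0,"grip":1},{"x":0,"y":0,"z":0,"spin":0,"grip":1},{"x":0,"y":0,"z":0,"spin":0,"grip":1},{"x":0,"y":0,"z":0,"spin":0,"grip":1}]'; python3 - <<'E'
from h import *
f=grab_frame("scene"); cv2.imwrite("pics/s8.png",cv2.resize(f["pixels"][120:280,140:500],None,fx=2.2,fy=2.2))
E
```

```text
clock: 51.17
eef_pos: [521.8, 139.7, 121.2]
tcp_rot: [3.142, -0.0, 0.003]
contact_force: [-0.2, 0.4, -0.6]
opening: 0.0
grasp_force: 0.0
clock: 52.17
eef_pos: [521.1, 78.8, 269.8]
tcp_rot: [3.141, 0.002, 0.001]
contact_force: [0.0, 0.1, -0.0]
opening: 0.002
grasp_force: 0.0
```

View pics/s8.png

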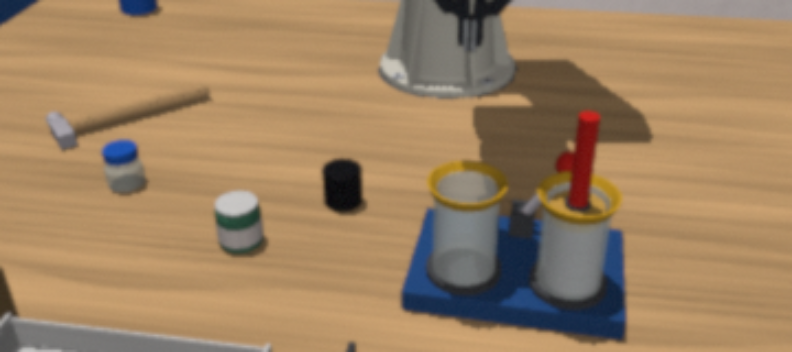

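The picture shows the ball now behind the left tube (567,162), the lever leaning that way, the follower upright in that tube (rod top at (589,117)), and the tin, jar and black cylinder still standing.

```bash
python3 -c "
from rig import *
print(sign_off())"
```

```text
the job is handed in; nothing more can be done
None
```

I put all six rings in the left (standby) tube, set the follower weight upright on top, then pushed the lever over to that side; the tin, jar and black cylinder are still standing, and I handed the job in at about 52 s with no verdict shown.

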